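Lengthen the changing-table mat guard by one hole and lock it

TASK

Lengthen the mat guard on the changing table by one hole: press the red spring pin down until it is flush with the white sleeve and push the sleeve away from the yellow lever, by its green ledge, until the pin springs up fully in the next hole. Then swing the yellow lever a quarter turn, all the way to its closed stop, so that its tail locks behind the sleeve. Leave the jars, the pump bottle and the teether where they are.

Things in the scene. Friction and masses are not known exactly. Their poses are not given: they have to be found in the camera images.
- guard: Fixed mat guard: wooden foot 70 x 410 x 12 mm, aluminium rail, two grey end blocks. Origin on the table straight below the red pin. The rail runs along its y axis; +y is the way the sleeve must slide (away from the lever), z is up. The block under the lever spans y -207 to -153 mm, x +-28 mm, top at 50 mm; the far block y 175 to 197 mm, top at 66 mm.
- sleeve (a joint): Position of the white sleeve along the guard's +y, in m: about 0 at the start (pin in the first hole), 0.060 pin in the next hole, 0.120 in the last; 2 mm play either way. Sleeve 193 mm long, 44 mm wide, flat top 60 mm above the table, top wall 4 mm thick; at 0 it spans y -148 to 45 mm. Once the pin is down it slides with about 2 N of friction.
- next_hole (a point): Centre of the sleeve's next hole, at the level of the sleeve's top; it must come over the pin. Three equal holes, 42 mm along y and 24 mm wide, 60 mm apart. Beside the holes a blue pad (12 mm thick, top 58 mm above the table) runs along the sleeve at the guard's x = 22 to 34 mm, y -130 to 20 mm at the start. Axes as guard.
- ledge (a point): Point on the sleeve at the foot of the green ledge's face that looks back to the pin (guard's -y), mid width, at the sleeve top's height (60 mm). Ledge 44 mm wide (along x), 9 mm thick, top 91 mm above the table; its face stands at the edge of the first hole, 21 mm from the pin's centre at the start. Push this face towards +y to move the sleeve. Axes as guard.
- pin (a joint): How far the red spring pin is pressed down, in m: 0 up, 0.009 flush with the sleeve's top, 0.016 bottom. Spring 4 N when up, 5.5 N when flush. Its ends slope at 45 degrees over the top 7 mm: pressed to 0.007 or more, the sleeve, pushed with about 10 N, rides over it and keeps it down until the next hole, where it pops up by itself. Below 0.006 it blocks the sleeve.
- pin_top (a point): Centre of the red pin's flat top, 69 mm above the table when up; the pin is 38 mm long (along the guard's y; its flat top 24 mm) and 20 mm wide. It stays at the guard's x = 0, y = 0 and moves only up and down.
- lever (a joint): Angle of the yellow quarter-turn lever, rad, vertical axis: 0 open stop (handle along the guard's +x), 1.571 closed stop (handle along -y, in line with the rail); closes clockwise seen from above. Stays where left; takes about 0.08 N m. Its steel tail (80 mm, opposite the handle, top at 66 mm) locks behind the sleeve; with the sleeve at its first hole the tail strikes it and cannot close.
- lever_grip (a point): Point on the top of the yellow handle, 70 mm from its axis, 82 mm above the table. The handle is a bar 16 mm wide, 26 mm high (56 to 82 mm above the table), reaching 100 mm from the axis; beyond 30 mm from the axis there is free room below it. The point's x axis points out along the handle.
- lever_hinge (a point): Point on the lever's vertical axis, fixed, at the height of the handle's top (82 mm); at the guard's x = 0, y = -180 mm. Axes as guard.
- turntable: Round wooden lazy susan, 250 mm across, 22 mm high, fixed; origin at the centre of its underside. Carries the jars and the pump bottle.
- jar_a: Clear plastic jar with lid, 64 mm across, 85 mm tall, loose on the turntable; origin at the centre of its underside. Leave alone.
- jar_b: Green plastic jar with lid, 64 mm across, 85 mm tall, loose on the turntable; origin at the centre of its underside. Leave alone.
- pump: Grey pump bottle with white press head, 66 mm across, 170 mm tall, loose on the turntable; origin at the centre of its underside. Leave alone.
- teether: Beech teether ring, 84 mm across, 14 mm thick, lying flat on the table; origin at the centre of its underside. Leave alone.

How it is judged:
By the outcome, as a careful person would: the job done as asked, in the order asked, and still so for the second after the job is handed in, with the robot touching nothing.
It also fails if it takes over 43 s, if anything falls off the work surface, if the arm or the gripper's body presses on something with over 40 N, if the wrist force passes 120 N, or if a joint passes its speed limit or range.

ROBOT

A 6-joint arm with a two-finger parallel gripper is mounted at the origin on the work surface. World frame = base frame: x ahead of the robot, y to its left, z up, the work surface at z = 0. Lengths are in mm, angles in degrees, forces in N, time in s.
With the tool pointing down it reaches from about 325 to 850 mm from the base axis. Payload 4.4 kg.
Tool frame: the origin (TCP) lies midway between the tips of the shut fingers; the grasp point (between the pads) lies 19 mm behind it (r.pinch_z is the distance from the TCP to the grasp point, in mm); y points along the fingers, x is the direction in which the jaws open and shut, and the axes are right-handed (so a half turn about y gives the same grasp; the last joint's range is limited). The gripper opens to 94 mm and grips with 3 to 60 N. Pads are 16 mm wide; open, the fingers measure 119 mm over their backs; the gripper's body (75 mm by 177 mm) begins 78 mm behind the grasp point.
Start: joints at [66.434, 11.837, 88.321, -0, 79.842, -8.623], TCP at [148.275, 555.555, 182.247] pointing down, gripper open.
Joint ranges: [-156.59, 156.59], [-49.26, 127.26], [12.9, 141.05], [-63.56, 243.56], [4.71, 150.69], [-161.64, 161.64]. Speed limits (degrees/s): [159.86, 159.86, 180, 180, 180, 180].

INTERFACE

Orientations are given as a 3x3 rotation matrix whose columns are the frame's x, y, z axes.
In Python, from rig import r gives the robot as it stands. The module is installed in compiled form; this text tells all that it offers.
- The arm moves only by the tool apply_moves, never from a script. Its argument "increments" is a list of rows, each a list of 7 numbers: the shift along the tool's x, y, z in cm, then the turn, a rotation vector about the tool's x, y, z in degrees, then the closure, from -1 (fully open) to 1 (shut), so that 0 is half open. A call has 1 to 12 rows; each row shifts and turns the commanded pose from where the row before left it, along the tool's axes as they then stand; what a row does not reach is not made up. A row lasts 1/10 s, in which the tool goes at most 50 mm and 8.59 degrees, less where a joint would pass 70% of its speed; a pose out of reach is approached as far as the arm can. A call is refused whole if a number of a shift passes 5 or a number of a turn 8.59, either way. A call with a gripper value outside its range is refused whole. The fingers move at their own pace and stop on an object; "squeeze" is the grip in N (left out, the last holds). Time passes only in rows, so rows that do not move let the fingers close. It gives the time, the measured TCP pose, the force and the opening at its end, in the units of the state.
- r.observe(): the state, without advancing time (a new reading comes with each control period).
- r.grab_frame(name): name is "scene" or "top" or "wrist"; returns a dict with "pixels" (384x512x3 uint8, blue, green, red), "fov_y" (degrees; the focal length in pixels is half the picture's height over the tangent of half this angle, whatever the lens; pixels are square), "cx", "cy" (the principal point, pixels), "position" and "orientation" of the camera in the world; the wrist camera has in their place "mount" (4x4, takes a point from camera to tool coordinates, whose origin is the TCP and whose axes are the tool frame's). Camera axes: x right, y down, z forward; pixel columns grow to the right and rows downward; lengths in mm; the calibration is good to about 2 mm. A picture is of the moment at which its call begins: read the wrist's pose just before it. There is no depth.
- r.sign_off(): hands the job in, once; it reports no verdict.
Trained networks look in a picture, given as the dict that the camera call returned (one of the last four; its "shot" number tells which), for a name from the list of things; names that differ only in an ending like _2 or _b are one class to them, and where a whole thing is asked for, a point or a joint stands for the part that bears it (a point fixed in the world has none). Each returns a list of dicts, best first, with "conf" (0 to 1); they miss things now and then, are a little off and sometimes report something else, mostly with a low value. They report only what shows in the picture. A call takes as long as a camera call.
- r.spot_in(label, picture): "rect" ([left, top, right, bottom] as shares, 0 to 1, of the picture: columns of its width, rows of its height, round what is visible of it).
- r.silhouettes(label, picture): "pixels" (384x512 bool, what is visible of it) and "rect" ([left, top, right, bottom] as shares, 0 to 1, of the picture: columns of its width, rows of its height, round what is visible of it).
- r.pinpoint(label, picture): "point" ([column, row] as shares, 0 to 1, of the picture: columns of its width, rows of its height: a listed point, or the origin of a listed thing).
The state is a dict: "t": time; "q": joint angles; "joint_vel": joint speeds; "effort": joint torques, N m; "tool_pos": TCP position; "orientation": TCP orientation; "force": force on the tool from outside, world axes, zero at the start; "torque": the same for the moment, N m; "width": finger opening in mm.
Only numpy, scipy, OpenCV 4.12 (cv2) and the standard library are available. Lean on these libraries where they do the work, as an engineer would, in place of code of your own. Each camera call takes 0.05 s, during which the arm holds its last target.

## Working session

There is one attempt and no reset: what is moved stays moved. The work goes in short steps, Python scripts to look and compute and a tool call to move; the robot and the scene stay as the last step left them, time stands still between calls to the robot, and variables do not carry over. Pictures are saved under pics/ and viewed, and the job is handed in when it is done.

Besides the shell and the picture viewer there is one more tool, called after "Emit:" as name(argument=value, ...), one argument or row to a line, values as JSON. apply_moves: Moves the arm, as the interface text tells. Its arguments: {"type":"object","properties":{"increments":{"type":"array"},"squeeze":{"type":"number"}},"required":["increments"]}

```bash
mkdir -p pics; cat > h.py <<'E'
import numpy as np, cv2
from rig import r
def px2ray(f,u,v):
    H=f["pixels"].shape[0]; fl=H/2/np.tan(np.radians(f["fov_y"])/2)
    d=np.array([(u-f["cx"])/fl,(v-f["cy"])/fl,1.0]); return d
def campose(f,s=None):
    if "mount" in f:
        M=np.array(f["mount"]); R=np.array(s["orientation"]); p=np.array(s["tool_pos"])
        return R@M[:3,:3], R@M[:3,3]+p
    return np.array(f["orientation"]),np.array(f["position"])
def at_z(f,u,v,z,s=None):
    R,p=campose(f,s); d=R@px2ray(f,u,v); return p+d*(z-p[2])/d[2]
def proj(f,P,s=None):
    R,p=campose(f,s); c=R.T@(np.array(P)-p); H=f["pixels"].shape[0]; fl=H/2/np.tan(np.radians(f["fov_y"])/2)
    return np.array([f["cx"]+fl*c[0]/c[2], f["cy"]+fl*c[1]/c[2]])
E
python3 - <<'E'
from h import *
s=r.observe(); print({k:np.round(v,3).tolist() for k,v in s.items()}, r.pinch_z)
pts=dict(pin_top=69,ledge=60,next_hole=60,lever_grip=82,lever_hinge=82,guard=0,turntable=0,jar_a=22,jar_b=22,pump=22,teether=0)
for n in ["top","scene","wrist"]:
    s=r.observe(); f=r.grab_frame(n); cv2.imwrite(f"pics/{n}0.png",f["pixels"])
    R,p=campose(f,s); print(n,f["fov_y"],f["cx"],f["cy"],p.round(1))
    for k,z in pts.items():
        for d in r.pinpoint(k,f)[:2]:
            u,v=d["point"][0]*512,d["point"][1]*384
            print(n,k,round(d["conf"],2),round(u),round(v),at_z(f,u,v,z,s).round(1))
E
```

```text
{'t': 0.0, 'q': [66.433, 11.884, 88.403, -0.001, 79.84, -8.623], 'joint_vel': [0.081, -0.013, -0.034, -0.012, -0.118, -0.092], 'effort': [-0.002, -37.087, -28.142, 0.07, 0.036, -0.0], 'tool_pos': [147.955, 554.767, 181.103], 'orientation': [[0.258, -0.001, -0.966], [0.966, -0.002, 0.258], [-0.002, -1.0, 0.0]], 'force': [0.447, -0.171, -0.886], 'torque': [0.032, -0.011, -0.036], 'width': 94.04} 18.8
top 54.370202292557025 254.03170764967828 187.46144097787268 [527.  165.4 997.1]
top pin_top 0.42 319 218 [506.7 -18.2  69. ]
top ledge 0.97 308 218 [504.9   8.6  60. ]
top next_hole 0.94 343 210 [525.8 -80.5  60. ]
top lever_grip 0.69 395 177 [ 611.7 -202.1   82. ]
top lever_hinge 0.65 391 202 [ 548.4 -192.5   82. ]
top guard 0.61 313 218 [503.2 -15.5   0. ]
top turntable 0.63 391 176 [ 620.8 -225.5    0. ]
top jar_a 0.8 135 231 [463.3 448.1  22. ]
top jar_a 0.59 95 214 [506.1 553.3  22. ]
top jar_b 0.8 135 231 [463.3 448.1  22. ]
top jar_b 0.59 95 214 [506.1 553.3  22. ]
top pump 0.95 135 191 [566.4 453.1  22. ]
top teether 0.59 285 147 [692.   63.2   0. ]
scene 45.412541881630425 254.55
[... 427 characters left out ...]
05.7 -15.4   0. ]
scene guard 0.5 355 257 [557.6 467.8   0. ]
scene turntable 0.76 369 250 [514.5 485.4   0. ]
scene turntable 0.68 219 144 [ 481.3 -102.6    0. ]
scene jar_a 0.92 371 226 [457.8 453.   22. ]
scene jar_b 0.92 371 226 [457.8 453.   22. ]
scene pump 0.83 353 256 [572.2 466.3  22. ]
scene teether 0.66 232 158 [499.1 -29.9   0. ]
scene teether 0.55 210 210 [693.8  61.5   0. ]
wrist 69.52689339583735 258.2223273014153 189.15012345294343 [ 69.7 575.9 384.6]
wrist turntable 0.67 276 370 [510.9 491.6   0. ]
wrist jar_a 0.56 244 365 [461.4 447.1  22. ]
wrist jar_a 0.44 312 370 [501.4 554.4  22. ]
wrist jar_b 0.56 244 365 [461.4 447.1  22. ]
wrist jar_b 0.44 312 370 [501.4 554.4  22. ]
```

View images.

View pics/top0.png

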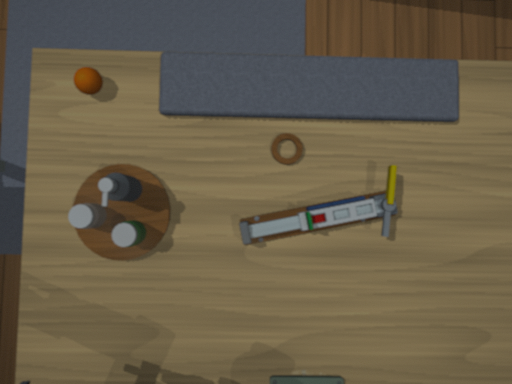

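View pics/scene0.png

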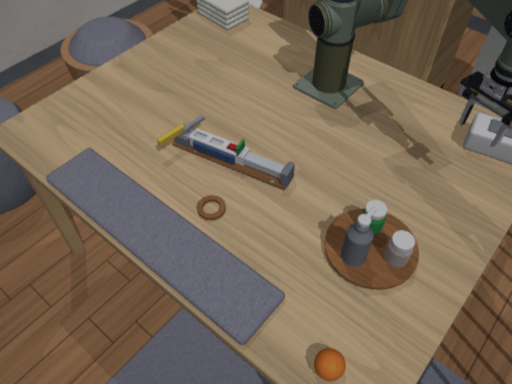

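Emit:
apply_moves(
  increments=[
    [-3.3,0,-3.3,0,0,0,-1],
    [-3.3,0,-3.3,0,0,0,0],
    [-3.3,0,-3.3,0,0,0,1],
    [-3.3,0,-3.3,0,0,0,1],
    [-3.3,0,-3.3,0,0,0,1],
    [-3.3,0,-3.3,0,0,0,1],
    [-3.3,0,-3.3,0,0,0,1],
    [-3.3,0,-3.3,0,0,0,1],
  ],
  squeeze=20,
)

```text
t: 2.6
tool_pos: [336.0, 230.8, 182.6]
orientation: [[0.257, 0.001, -0.966], [0.966, 0.001, 0.257], [0.001, -1.0, -0.001]]
force: [-0.5, -0.0, -0.0]
width: 41.7
```

Emit:
apply_moves(
  increments=[
    [-3.3,-0.2,-3.3,0,0,0,1],
    [-3.3,-0.2,-3.3,0,0,0,1],
    [-3.3,-0.2,-3.3,0,0,0,1],
    [-3.3,-0.2,-3.3,0,0,0,1],
    [-3.3,-0.2,-3.3,0,0,0,1],
    [-3.3,-0.2,-3.3,0,0,0,1],
    [-3.3,-0.2,-3.3,0,0,0,1],
    [0,0,0,0,-6.5,0,1],
    [0,0,0,0,-6.5,0,1],
    [0,0,0,0,-6.5,0,1],
    [0,0,0,0,-6.5,0,1],
    [0,0,0,0,0,0,1],
  ],
)

```text
t: 3.8
tool_pos: [499.0, -50.5, 196.3]
orientation: [[-0.191, 0.0, -0.982], [0.982, -0.0, -0.191], [-0.0, -1.0, -0.0]]
force: [0.8, 0.4, 0.6]
width: 0.3
```

```bash
python3 - <<'E'
from h import *
s=r.observe(); f=r.grab_frame("wrist"); cv2.imwrite("pics/w1.png",f["pixels"])
print(s["t"],s["tool_pos"],s["q"],s["width"]); print(np.round(s["orientation"],4).tolist()); print(np.array(f["mount"]).round(3).tolist())
pts=dict(pin_top=69,ledge=60,next_hole=60,lever_grip=82,lever_hinge=82)
for k,z in pts.items():
    for d in r.pinpoint(k,f)[:2]:
        u,v=d["point"][0]*512,d["point"][1]*384
        print(k,round(d["conf"],2),round(u),round(v),at_z(f,u,v,z,s).round(1))
import pickle; pickle.dump((s,f),open("w1.pkl","wb"))
E
```

```text
3.8 [498.95470942 -50.45867883 196.31057808] [-1.56725411e+01  2.14640557e+00  9.74458216e+01  7.09690434e-04
  8.03984538e+01 -1.16705334e+02] 0.293569964631795
[[-0.1914, 0.0002, -0.9815], [0.9815, -0.0, -0.1914], [-0.0001, -1.0, -0.0002]]
[[1.0, 0.002, -0.001, -0.722], [0.002, -0.278, 0.961, -202.316], [0.001, -0.961, -0.278, 81.486], [0.0, 0.0, 0.0, 1.0]]
pin_top 0.92 285 189 [505.8 -16.7  69. ]
ledge 0.65 303 186 [500.5   7.   60. ]
next_hole 0.55 237 185 [515.9 -76.   60. ]
lever_grip 0.7 125 241 [ 608.9 -200.9   82. ]
lever_hinge 0.86 134 191 [ 540.6 -194.8   82. ]
```

View pics/w1.png

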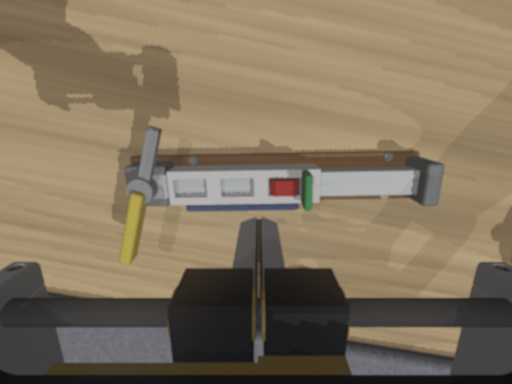

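```bash
python3 - <<'E'
from h import *; import pickle
s,f=pickle.load(open("w1.pkl","rb"))
im=f["pixels"]; c=im[120:270,110:450]; cv2.imwrite("pics/w1c.png",cv2.resize(c,None,fx=2.3,fy=2.3,interpolation=cv2.INTER_CUBIC))
b=im.astype(int)
red=((b[...,2]>90)&(b[...,1]<50)&(b[...,0]<60)).astype(np.uint8)
grn=((b[...,1]>b[...,2]+30)&(b[...,1]>b[...,0]+20)).astype(np.uint8)
for nm,m in (("red",red),("grn",grn)):
    n,l,st,ce=cv2.connectedComponentsWithStats(m); 
    for i in range(1,n):
        if st[i,4]>20: print(nm,st[i],ce[i],cv2.minAreaRect(np.argwhere(l==i)[:,::-1].astype(np.float32)), at_z(f,ce[i][0],ce[i][1],69,s))
# predicted model overlay
def overlay(P0,a,name):
    o=cv2.resize(im,None,fx=1,fy=1).copy(); o=cv2.resize(o,None,fx=3,fy=3,interpolation=cv2.INTER_CUBIC)
    R=np.array([[np.sin(a),np.cos(a)],[-np.cos(a),np.sin(a)]])
    def q(pts,z,col):
        pp=[proj(f,[*(P0+R@np.array(p)),z],s)*3+1 for p in pts]
        cv2.polylines(o,[np.int32(pp)],True,col,1)
    bx=lambda x0,x1,y0,y1:[(x0,y0),(x1,y0),(x1,y1),(x0,y1)]
    q(bx(-22,22,-148,45),60,(255,0,255)); q(bx(-10,10,-12,12),69,(255,255,0))
    for h in(0,-60,-120): q(bx(-12,12,h-21,h+21),60,(0,255,255))
    q(bx(-28,28,175,197),66,(255,0,255)); q(bx(-35,35,-207,203),12,(0,128,255)); q(bx(0,100,-188,-172),82,(0,0,255)); q(bx(-22,22,21,30),91,(0,255,0))
    cv2.imwrite(name,o[340:800,350:1150+200][:, :800])
overlay(np.array([505.8,-16.7]),np.radians(101.05),"pics/ov1.png")
E
```

```text
red [281 180  17  14  56] [293.71428571 185.23214286] ((289.0, 186.5), (13.0, 16.0), 90.0) [499.52830047  -6.88144284  69.        ]
grn [305 175   7  35 222] [308.01351351 192.18918919] ((308.0, 192.0), (34.0, 6.0), 90.0) [504.83497986  12.61378522  69.        ]
```

View pics/ov1.png

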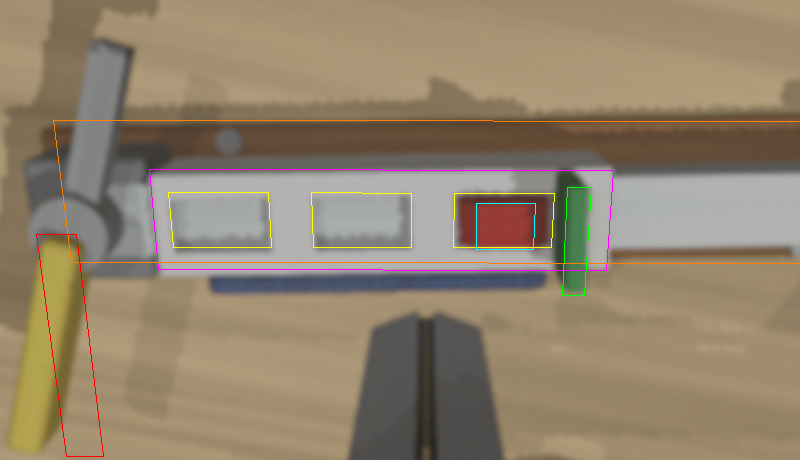

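Emit:
apply_moves(
  increments=[
    [1.9,2.0,-0.7,0,0,0,1],
    [1.88,3.0,-0.66,0,0,0,1],
    [0,3.5,0,0,0,0,1],
    [0,2.3,0,0,0,0,1],
    [0,1.0,0,0,0,0,1],
    [0,0,0,0,0,0,1],
    [0,0,0,0,0,0,1],
  ],
)

```text
t: 4.8
tool_pos: [506.0, -10.9, 79.3]
orientation: [[-0.191, 0.002, -0.982], [0.982, -0.0, -0.191], [-0.001, -1.0, -0.002]]
force: [-0.8, -0.1, -0.2]
width: 0.4
```

```bash
cat > look.py <<'E'
from h import *; import sys
n=sys.argv[1]; s=r.observe(); print(s["t"],s["tool_pos"].round(1),np.round(s["force"],1),s["width"])
g=np.array([506.2,-16.7]); a=np.radians(101.2); ey=np.array([np.cos(a),np.sin(a)]); ex=np.array([np.sin(a),-np.cos(a)])
d=np.array(s["tool_pos"])[:2]-g; print("guard xy",d@ex,d@ey)
for k in sys.argv[2:]:
    f=r.grab_frame(k); im=f["pixels"]
    if k=="wrist": im=cv2.resize(im[100:300,90:440],None,fx=2.2,fy=2.2,interpolation=cv2.INTER_CUBIC)
    if k=="scene": im=cv2.resize(im[90:200,140:310],None,fx=4.5,fy=4.5,interpolation=cv2.INTER_CUBIC)
    if k=="top": im=cv2.resize(im[140:260,220:420],None,fx=4,fy=4,interpolation=cv2.INTER_CUBIC)
    cv2.imwrite(f"pics/{n}_{k}.png",im)
E
python3 look.py a wrist scene
```

```text
4.8 [506.  -10.9  79.3] [-0.8 -0.1 -0.2] 0.38893849237813954
guard xy 0.9537622818050767 5.674869553627059
```

View pics/a_wrist.png

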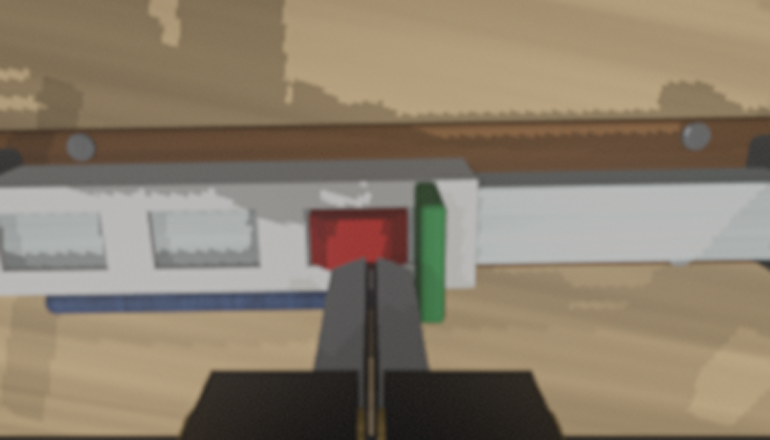

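View pics/a_scene.png

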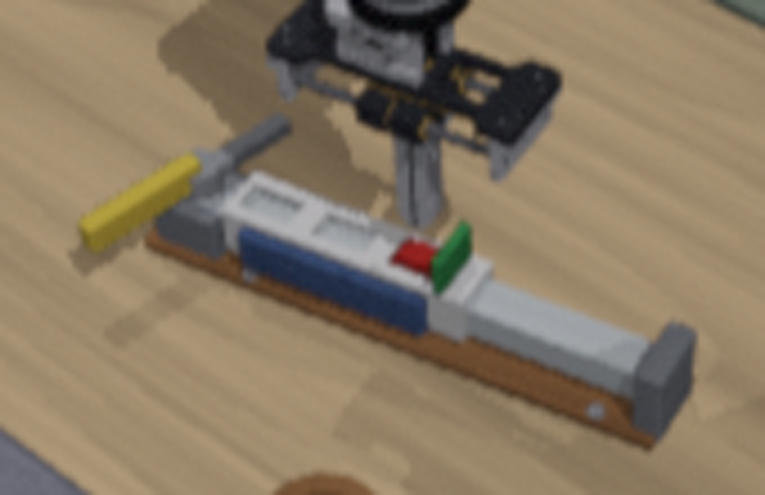

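```bash
python3 - <<'E'
from h import *
s=r.observe(); f=r.grab_frame("wrist")
g=np.array([506.2,-16.7]); a=np.radians(101.2); ey=np.array([np.cos(a),np.sin(a)]); ex=np.array([np.sin(a),-np.cos(a)])
def G(p): d=p[:2]-g; return np.round([d@ex,d@ey],1)
c=lambda u,v:(u/2.2+90,v/2.2+100)
print("TCP px",proj(f,s["tool_pos"],s), (proj(f,s["tool_pos"],s)-[90,100])*2.2)
for nm,p,z in [("pin far/base edge mid",(357,209),69),("pin hole L",(308,238),60),("pinR",(406,238),69),("hole2 L",(150,238),60),("hole2 R",(259,238),60),("hole2 top",(205,209),60),("hole2 bot",(205,268),60),("sleeve top edge R",(470,180),60),("sleeve bot edge R",(475,288),60),("ledge top l",(420,205),91),("ledge top r",(442,205),91),("ledge bot",(432,322),91),("tip edge",(365,262),79.3),("pad/sleeve bot L",(50,296),60),("sleeve top edge left",(20,186),60)]:
    print(nm,G(at_z(f,*c(*p),z,s)))
E
```

```text
TCP px [259.44311986 217.1610728 ] [372.77486369 257.75436016]
pin far/base edge mid [-13.2  -0.3]
pin hole L [  1.4 -19.7]
pinR [-1.9 17.8]
hole2 L [  1.4 -81.1]
hole2 R [  1.4 -38.7]
hole2 top [-10.4 -58.8]
hole2 bot [ 14.  -60.7]
sleeve top edge R [-21.8  42.1]
sleeve bot edge R [22.6 46.1]
ledge top l [-21.5  20.9]
ledge top r [-21.5  28.2]
ledge bot [21.1 26. ]
tip edge [3.5 2.7]
pad/sleeve bot L [  26.1 -123.7]
sleeve top edge left [ -19.6 -128.3]
```

Emit:
apply_moves(
  increments=[
    [0,0.9,0.05,0,0,0,1],
    [0,0.5,0,0,0,0,1],
    [0,0.4,0,0,0,0,1],
    [0,0.2,0,0,0,0,1],
    [0,0,0,0,0,0,1],
    [0,0,0,0,0,0,1],
  ],
)

```text
t: 5.55
tool_pos: [504.5, -10.7, 58.2]
orientation: [[-0.192, -0.0, -0.981], [0.981, 0.0, -0.192], [0.0, -1.0, 0.0]]
force: [0.3, 0.1, -0.1]
width: 0.3
```

```bash
python3 look.py b wrist scene
```

```text
5.55 [504.5 -10.7  58.2] [ 0.3  0.1 -0.1] 0.2663127758774052
guard xy -0.4741035677284373 6.182573943239559
```

View pics/b_wrist.png

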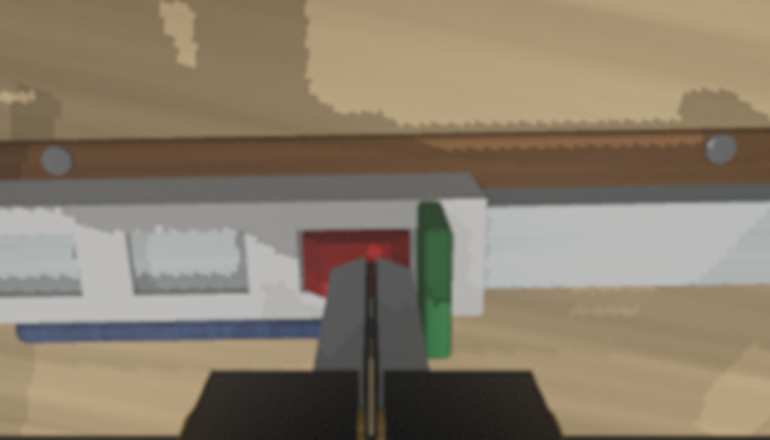

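View pics/b_scene.png

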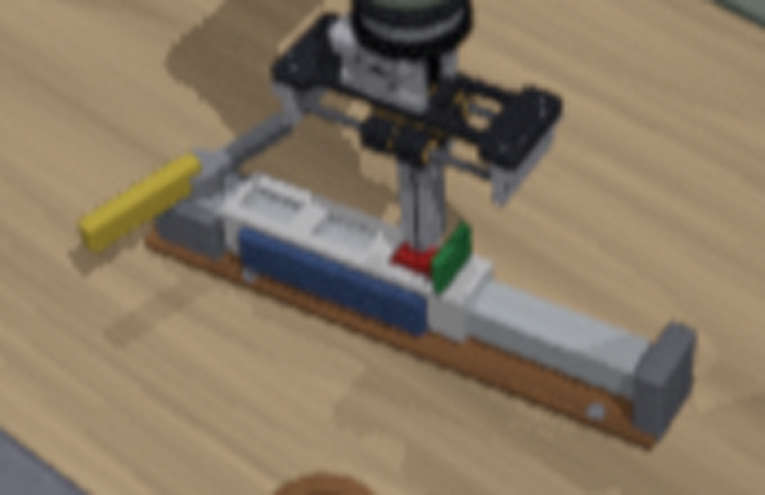

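```bash
python3 - <<'E'
from h import *
for i in range(3):
    s=r.observe(); f=r.grab_frame("wrist"); print(s["t"],np.round(s["force"],2),np.round(s["torque"],3),np.round(s["effort"],2),s["tool_pos"].round(2))
cv2.imwrite("pics/b2.png",cv2.resize(f["pixels"][190:250,210:300],None,fx=8,fy=8,interpolation=cv2.INTER_CUBIC))
E
```

```text
5.65 [-0.35  0.68 -0.92] [ 0.064  0.026 -0.028] [ -0.   -32.63 -23.99  -0.04   0.07   0.  ] [504.72 -10.78  58.42]
5.7 [ 0.32 -0.39 -0.2 ] [ 0.071 -0.046 -0.073] [ -0.   -32.66 -24.03  -0.04   0.06   0.  ] [504.79 -10.77  58.48]
5.75 [ 0.44 -0.23 -1.02] [-0.016 -0.028  0.007] [ -0.   -32.68 -24.05  -0.04   0.06   0.  ] [504.74 -10.78  58.49]
```

View pics/b2.png

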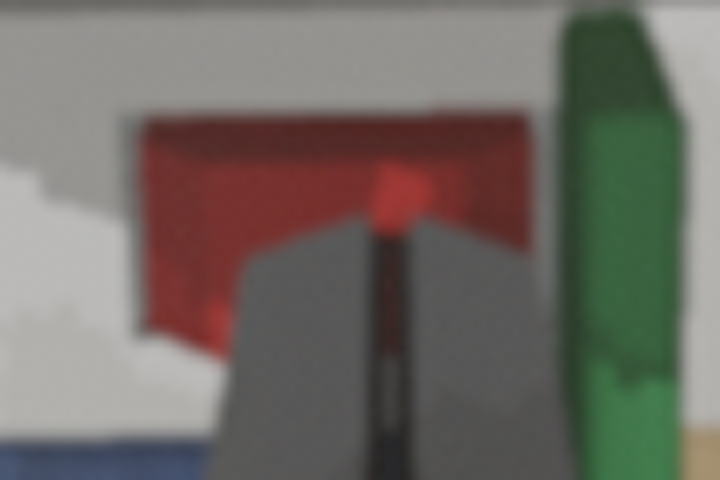

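```bash
python3 - <<'E'
from h import *
s=r.observe(); f=r.grab_frame("wrist")
g=np.array([506.7,-16.7]); a=np.radians(101.5); ey=np.array([np.cos(a),np.sin(a)]); ex=np.array([np.sin(a),-np.cos(a)])
for z in (69,65,60,58):
  for x,y in [(-10,-19),(-10,-12),(-10,12),(-10,19),(10,-12)]:
    print(z,x,y,((proj(f,[*(g+ex*x+ey*y),z],s)-[210,190])*8).round())
for x,y,z in [(-12,-21,60),(-12,21,60),(12,-21,60),(-22,21,91),(22,21,91),(-22,21,60),(22,21,60)]:
    print("ref",x,y,z,((proj(f,[*(g+ex*x+ey*y),z],s)-[210,190])*8).round())
E
```

```text
69 -10 -19 [122. 168.]
69 -10 -12 [198. 168.]
69 -10 12 [458. 166.]
69 -10 19 [534. 166.]
69 10 -12 [204. 365.]
65 -10 -19 [127. 153.]
65 -10 -12 [202. 153.]
65 -10 12 [457. 151.]
65 -10 19 [531. 151.]
65 10 -12 [208. 347.]
60 -10 -19 [133. 135.]
60 -10 -12 [206. 134.]
60 -10 12 [455. 133.]
60 -10 19 [528. 133.]
60 10 -12 [212. 325.]
58 -10 -19 [135. 128.]
58 -10 -12 [207. 127.]
58 -10 12 [455. 126.]
58 -10 19 [527. 126.]
58 10 -12 [213. 317.]
ref -12 -21 60 [111. 115.]
ref -12 21 60 [549. 113.]
ref 12 -21 60 [121. 344.]
ref -22 21 91 [577. 123.]
ref 22 21 91 [568. 602.]
ref -22 21 60 [551.  13.]
ref 22 21 60 [544. 434.]
```

```bash
python3 - <<'E'
from h import *
s=r.observe(); f=r.grab_frame("scene"); P=s["tool_pos"]
for z in (0,5,10,15): print(z,((proj(f,P+np.array([0,0,z]))-[200,120])*10).round())
for y in (-12,12):
  g=np.array([506.7,-16.7]); a=np.radians(101.5); ey=np.array([np.cos(a),np.sin(a)]); ex=np.array([np.sin(a),-np.cos(a)])
  for x in (-10,10):
    for z in (69,60): print("pin",x,y,z,((proj(f,[*(g+ex*x+ey*y),z])-[200,120])*10).round())
print("ledge top",[((proj(f,[*(g+ex*x+ey*y),91])-[200,120])*10).round() for x in (-22,22) for y in (21,30)])
cv2.imwrite("pics/b3.png",cv2.resize(f["pixels"][120:175,200:270],None,fx=10,fy=10,interpolation=cv2.INTER_CUBIC))
f=r.grab_frame("top"); 
print("top tcp",((proj(f,P)-[280,190])*10).round(), [((proj(f,[*(g+ex*x+ey*y),69])-[280,190])*10).round() for x in (-10,10) for y in (-12,12)])
cv2.imwrite("pics/b4.png",cv2.resize(f["pixels"][190:245,280:350],None,fx=10,fy=10,interpolation=cv2.INTER_CUBIC))
E
```

```text
0 [343. 286.]
5 [343. 275.]
10 [342. 263.]
15 [341. 252.]
pin -10 -12 69 [306. 223.]
pin -10 -12 60 [307. 243.]
pin 10 -12 69 [273. 264.]
pin 10 -12 60 [274. 284.]
pin -10 12 69 [373. 249.]
pin -10 12 60 [374. 270.]
pin 10 12 69 [340. 291.]
pin 10 12 60 [342. 311.]
ledge top [array([416., 183.]), array([442., 193.]), array([343., 275.]), array([369., 286.])]
top tcp [355. 283.] [array([442., 307.]), array([347., 325.]), array([426., 228.]), array([332., 246.])]
```

View pics/b3.png

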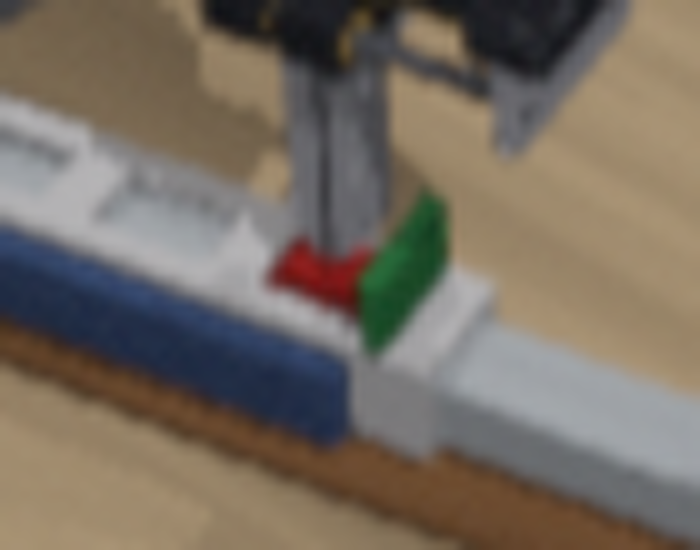

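View pics/b4.png

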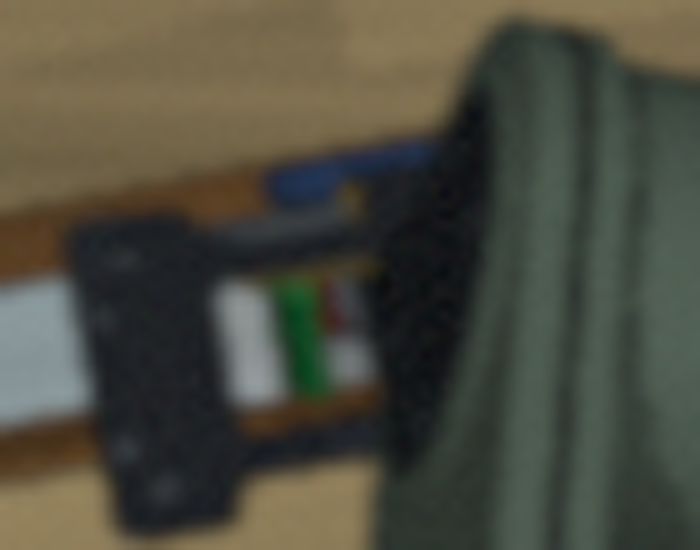

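Emit:
apply_moves(
  increments=[
    [0,0.3,0,0,0,0,1],
    [0,0.3,0,0,0,0,1],
    [0,0,0,0,0,0,1],
  ],
)

```text
t: 6.25
tool_pos: [503.9, -10.6, 51.6]
orientation: [[-0.192, -0.001, -0.981], [0.981, 0.0, -0.192], [0.001, -1.0, 0.001]]
force: [-0.6, -0.3, 0.4]
width: 0.4
```

Emit:
apply_moves(
  increments=[
    [0,0.3,-0.1,0,0,0,1],
    [0,0,0,0,0,0,1],
  ],
)

```text
t: 6.45
tool_pos: [505.3, -10.5, 48.8]
orientation: [[-0.192, -0.001, -0.981], [0.981, 0.0, -0.192], [0.0, -1.0, 0.001]]
force: [0.5, -0.3, 0.1]
width: 0.6
```

```bash
python3 - <<'E'
from h import *
s=r.observe(); f=r.grab_frame("wrist"); print(s["t"],np.round(s["force"],2),s["tool_pos"].round(2))
a=cv2.resize(f["pixels"][190:250,210:300],None,fx=6,fy=6,interpolation=cv2.INTER_CUBIC)
f=r.grab_frame("scene"); b=cv2.resize(f["pixels"][120:175,200:270],None,fx=6,fy=6,interpolation=cv2.INTER_CUBIC)
o=np.zeros((700,540,3),np.uint8); o[:360]=a; o[365:695,:420]=b; cv2.imwrite("pics/c.png",o)
E
```

```text
6.45 [ 0.55 -0.27  0.05] [505.26 -10.48  48.83]
```

View pics/c.png

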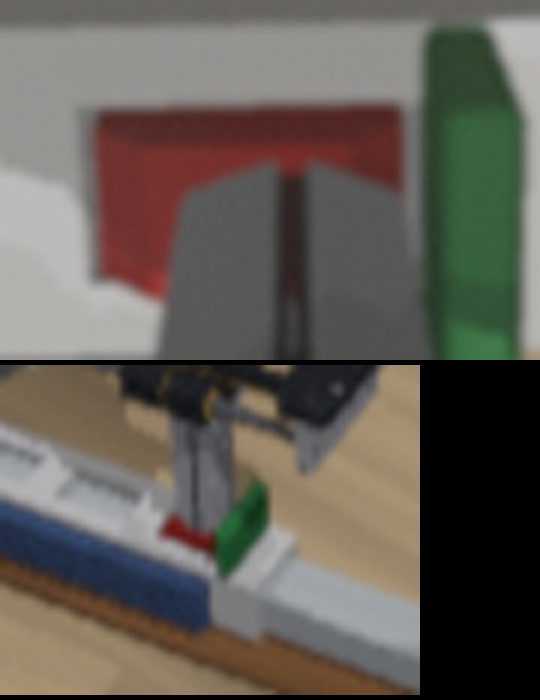

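Emit:
apply_moves(
  increments=[
    [-0.1,0.3,0,0,0,0,1],
    [0,0.3,0,0,0,0,1],
    [0,0,0,0,0,0,1],
  ],
)

```text
t: 6.85
tool_pos: [506.2, -11.7, 43.5]
orientation: [[-0.192, 0.001, -0.981], [0.981, -0.0, -0.192], [-0.0, -1.0, -0.001]]
force: [0.2, 0.9, 3.7]
width: 0.6
```

Emit:
apply_moves(
  increments=[
    [0,0.2,0,0,0,0,1],
    [0,0.2,0,0,0,0,1],
    [0,0,0,0,0,0,1],
  ],
)

```text
t: 7.15
tool_pos: [506.2, -11.7, 39.4]
orientation: [[-0.192, 0.001, -0.981], [0.981, -0.0, -0.192], [-0.0, -1.0, -0.001]]
force: [-0.9, 0.1, 4.6]
width: 0.7
```

```bash
cat > look2.py <<'E'
from h import *; import sys
s=r.observe(); f=r.grab_frame("wrist"); print(s["t"],np.round(s["force"],2),s["tool_pos"].round(2))
g=np.array([506.7,-16.7]); an=np.radians(101.5); ey=np.array([np.cos(an),np.sin(an)]); ex=np.array([np.sin(an),-np.cos(an)])
d=s["tool_pos"][:2]-g; print("guard",d@ex,d@ey)
for z in (69,65,60,56,53): print(z,[((proj(f,[*(g+ex*x+ey*y),z],s)-[210,190])*6).round().tolist() for x,y in [(-10,-12),(-10,12)]])
a=cv2.resize(f["pixels"][190:250,210:300],None,fx=6,fy=6,interpolation=cv2.INTER_CUBIC)
f=r.grab_frame("scene"); b=cv2.resize(f["pixels"][120:175,200:270],None,fx=6,fy=6,interpolation=cv2.INTER_CUBIC)
o=np.zeros((700,540,3),np.uint8); o[:360]=a; o[365:695,:420]=b; cv2.imwrite(f"pics/{sys.argv[1]}.png",o)
E
python3 look2.py d
```

```text
7.15 [-0.88  0.14  4.59] [506.19 -11.68  39.4 ]
guard 0.5056115444259485 5.022370095450634
69 [[145.0, 176.0], [359.0, 175.0]]
65 [[148.0, 162.0], [358.0, 161.0]]
60 [[151.0, 146.0], [356.0, 145.0]]
56 [[154.0, 134.0], [355.0, 133.0]]
53 [[156.0, 125.0], [354.0, 124.0]]
```

View pics/d.png

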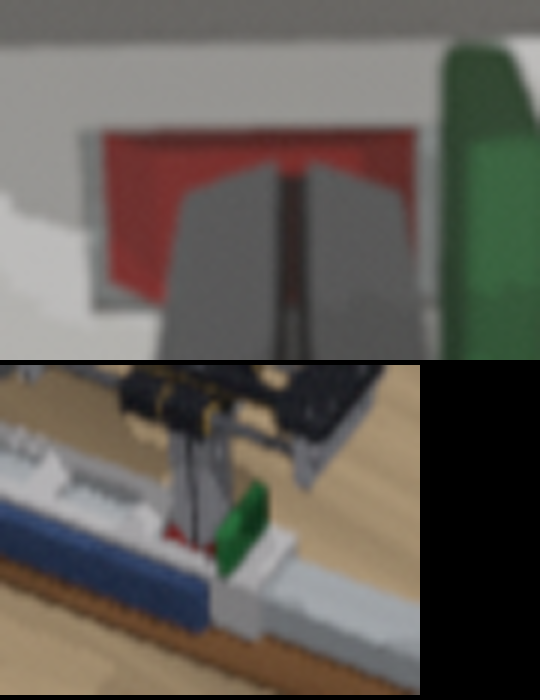

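Emit:
apply_moves(
  increments=[
    [0,0.25,0,0,0,0,1],
    [0,0.2,0,0,0,0,1],
    [0,0,0,0,0,0,1],
  ],
)

```text
t: 7.55
tool_pos: [506.2, -11.7, 34.9]
orientation: [[-0.192, 0.001, -0.981], [0.981, -0.0, -0.192], [-0.0, -1.0, -0.001]]
force: [0.4, -0.7, 5.2]
width: 0.1
```

```bash
python3 look2.py e
```

```text
7.55 [ 0.42 -0.74  5.19] [506.22 -11.68  34.95]
guard 0.5277045483717965 5.013184594282847
69 [[141.0, 191.0], [361.0, 190.0]]
65 [[144.0, 177.0], [359.0, 176.0]]
60 [[148.0, 160.0], [358.0, 159.0]]
56 [[151.0, 148.0], [356.0, 147.0]]
53 [[153.0, 138.0], [355.0, 137.0]]
```

View pics/e.png

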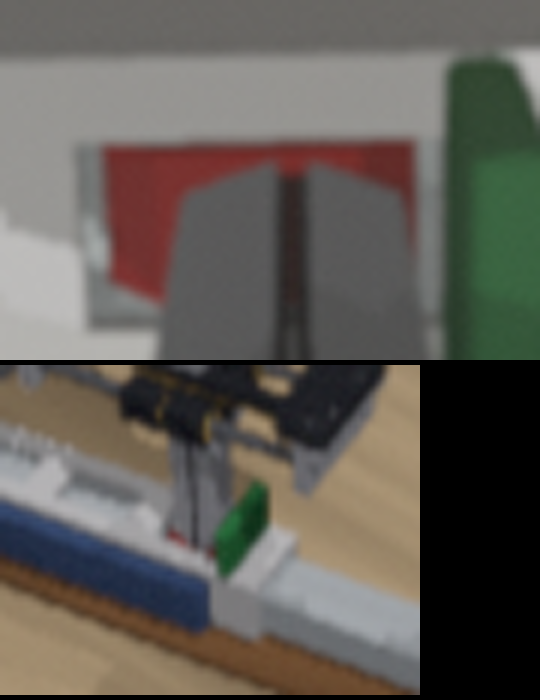

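Emit:
apply_moves(
  increments=[
    [0.2,0.05,0,0,0,0,1],
    [0.3,0,0,0,0,0,1],
    [0.4,0,0,0,0,0,1],
    [0.4,0,0,0,0,0,1],
    [0.4,0,0,0,0,0,1],
  ],
)

```text
t: 8.15
tool_pos: [504.1, 0.5, 35.0]
orientation: [[-0.194, 0.003, -0.981], [0.981, -0.009, -0.194], [-0.01, -1.0, -0.001]]
force: [1.7, -20.2, 1.7]
width: 0.6
```

```bash
python3 look2.py f; python3 look.py f2 wrist
```

```text
8.15 [  1.7  -20.2    1.68] [5.0409e+02 4.8000e-01 3.4980e+01]
guard 0.8673870668162719 17.35455355160136
69 [[26.0, 187.0], [245.0, 188.0]]
65 [[32.0, 173.0], [246.0, 174.0]]
60 [[39.0, 157.0], [248.0, 157.0]]
56 [[44.0, 144.0], [249.0, 144.0]]
53 [[48.0, 135.0], [250.0, 135.0]]
8.25 [5.041e+02 4.000e-01 3.500e+01] [  2.9 -13.3   2.5] 0.27851305452861674
guard xy 1.2412800274204352 17.14885106925071
```

View pics/f2_wrist.png

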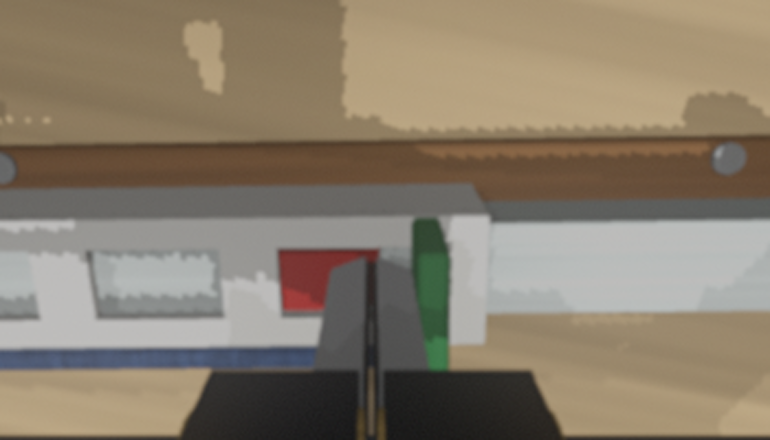

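Emit:
apply_moves(
  increments=[
    [0.4,0,0,0,0,0,1],
    [0.5,0,0,0,0,0,1],
    [0.5,0,0,0,0,0,1],
  ],
)

```text
t: 8.6
tool_pos: [501.0, 15.6, 34.8]
orientation: [[-0.191, 0.002, -0.982], [0.982, -0.005, -0.191], [-0.005, -1.0, -0.001]]
force: [0.4, -5.5, 4.1]
width: 0.5
```

```bash
python3 look.py g wrist scene
```

```text
8.6 [501.   15.6  34.8] [ 0.4 -5.5  4.1] 0.4637346808082367
guard xy 1.1866078413682382 32.70888421945128
```

View pics/g_wrist.png

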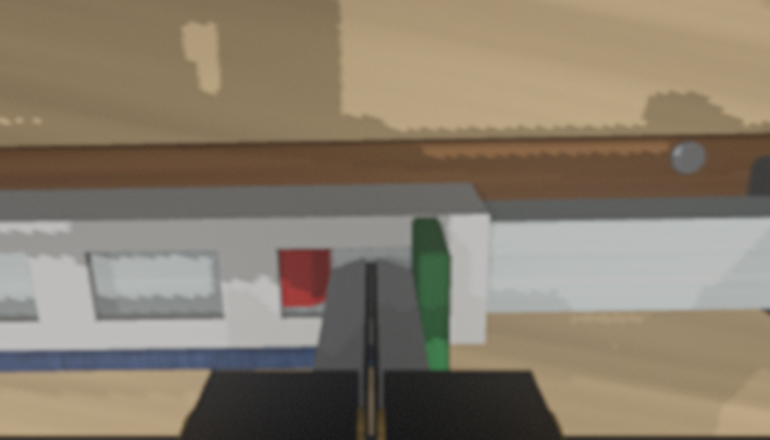

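View pics/g_scene.png

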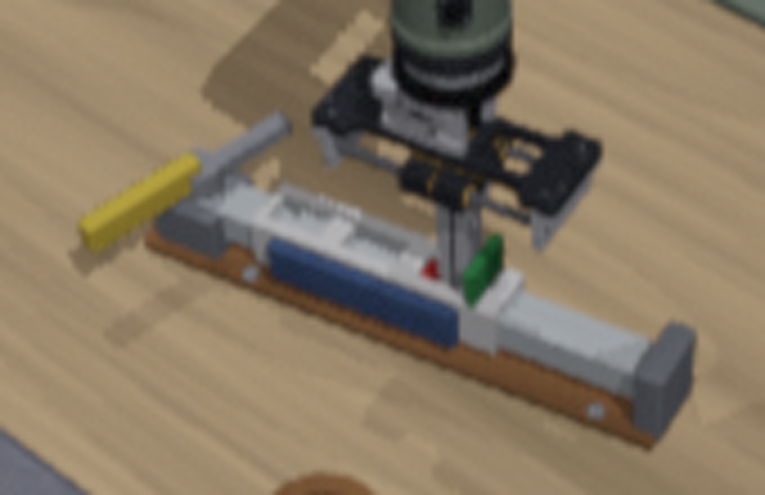

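Emit:
apply_moves(
  increments=[
    [0.5,-0.1,0,0,0,0,1],
    [0.5,-0.1,0,0,0,0,1],
    [0.5,0,0,0,0,0,1],
    [0.5,0,0,0,0,0,1],
    [0.5,0,0,0,0,0,1],
    [0.4,0,0,0,0,0,1],
    [0.3,0,0,0,0,0,1],
    [0,0,0,0,0,0,1],
  ],
)

```text
t: 9.5
tool_pos: [492.6, 50.9, 35.6]
orientation: [[-0.192, -0.002, -0.981], [0.981, 0.001, -0.192], [0.001, -1.0, 0.002]]
force: [-0.4, -0.4, 0.4]
width: 0.7
```

```bash
python3 look.py i wrist scene
```

```text
9.5 [492.6  50.9  35.6] [-0.4 -0.4  0.4] 0.7361415591728314
guard xy -0.23122672354333104 68.96483376759731
```

View pics/i_wrist.png

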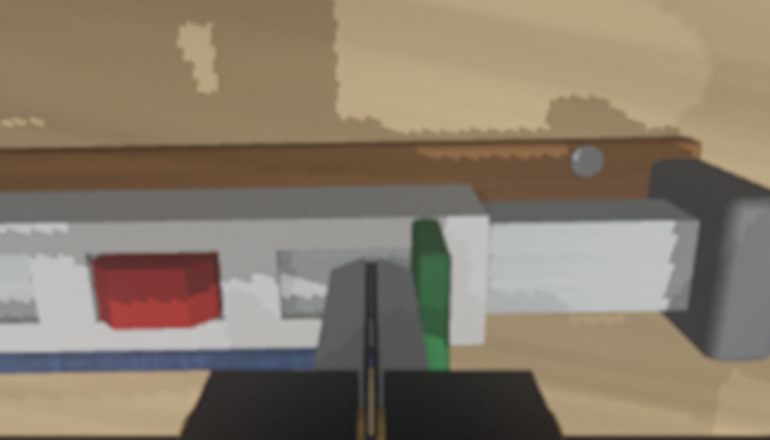

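View pics/i_scene.png

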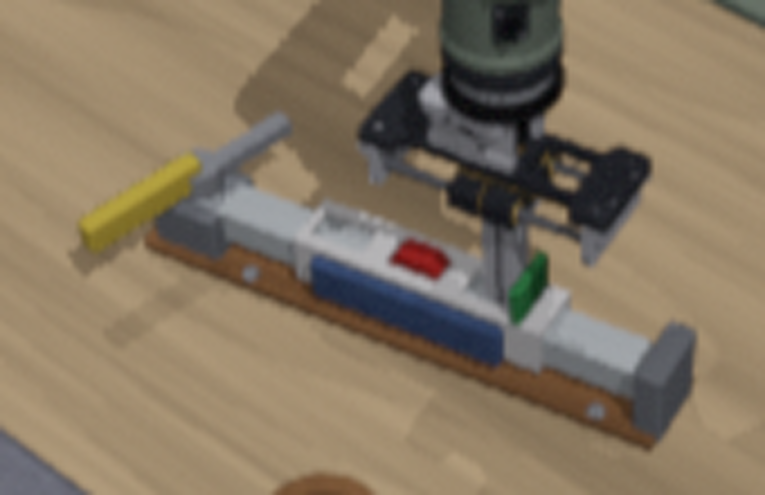

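Emit:
apply_moves(
  increments=[
    [0.1,0,0,0,0,0,1],
    [0,0,0,0,0,0,1],
    [-0.5,0,0,0,0,0,1],
    [0,-3,0,0,0,0,1],
    [0,-4,0,0,0,0,1],
    [-3.7,-1,-1.2,0,0,0,1],
    [-3.7,0,-1.2,0,0,0,1],
    [-3.7,0,-1.2,0,0,0,1],
    [-3.7,0,-1.2,0,0,0,1],
    [-3.7,0,-1.2,0,0,0,1],
    [-3.7,0,-1.3,0,0,0,1],
    [0,0,0,0,0,0,1],
  ],
)

```text
t: 10.8
tool_pos: [610.7, -162.4, 116.4]
orientation: [[-0.187, 0.003, -0.982], [0.982, -0.002, -0.187], [-0.002, -1.0, -0.002]]
force: [-0.4, 0.3, 0.2]
width: 0.6
```

```bash
cat > look3.py <<'E'
from h import *; import sys
s=r.observe(); f=r.grab_frame("wrist"); print(s["t"],np.round(s["force"],2),s["tool_pos"].round(2),np.round(s["q"]))
g=np.array([541.2,-194]); an=np.radians(101.2); ey=np.array([np.cos(an),np.sin(an)]); ex=np.array([np.sin(an),-np.cos(an)])
d=s["tool_pos"][:2]-g; print("rel hinge",d@ex,d@ey)
cv2.imwrite(f"pics/{sys.argv[1]}w.png",f["pixels"])
for k in ("lever_hinge","lever_grip"):
    for o in r.pinpoint(k,f)[:1]:
        p=at_z(f,o["point"][0]*512,o["point"][1]*384,82,s); dd=p[:2]-g; print(k,round(o["conf"],2),p.round(1),"rel",dd@ex,dd@ey)
f=r.grab_frame("scene"); cv2.imwrite(f"pics/{sys.argv[1]}s.png",cv2.resize(f["pixels"][90:200,140:310],None,fx=4.5,fy=4.5,interpolation=cv2.INTER_CUBIC))
E
python3 look3.py j
```

```text
10.8 [-0.41  0.32  0.22] [ 610.68 -162.41  116.4 ] [ -23.   22.   84.   -0.   74. -123.]
rel hinge 74.29329420979384 17.493040774026767
lever_hinge 0.79 [ 544.3 -194.9   82. ] rel 2.8475898787097114 -1.458311216079567
lever_grip 0.74 [ 612.7 -197.    82. ] rel 69.58957106238917 -16.81311536463747
```

View pics/jw.png

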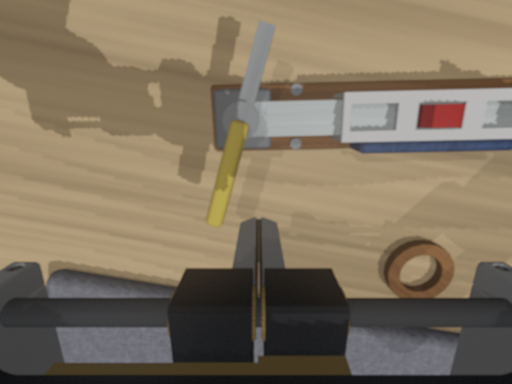

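View pics/js.png

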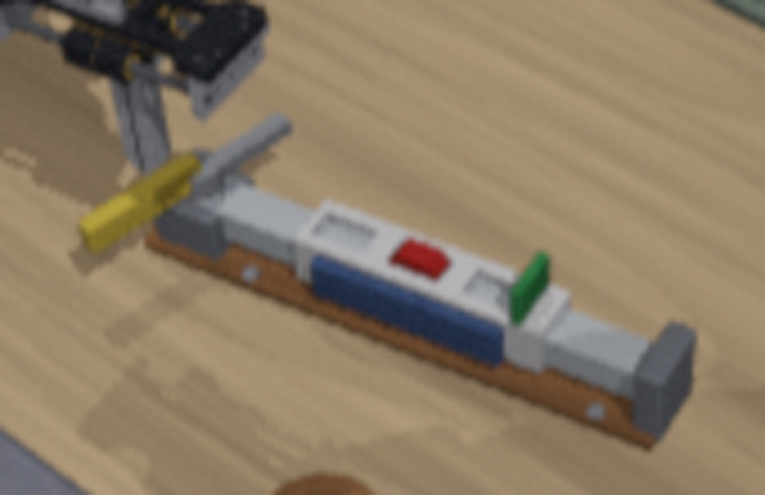

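Emit:
apply_moves(
  increments=[
    [0,3.5,0,0,0,0,1],
    [0,3.0,0,0,0,0,1],
    [0,1.5,0,0,0,0,1],
    [0,0,0,0,0,0,1],
    [-0.7,0,0,0,0,0,1],
    [-0.7,0,0,0,0,0,1],
    [-0.95,0,0.1,0,0,0,1],
    [-0.95,0,0.1,0,0,0,1],
  ],
)

```text
t: 11.8
tool_pos: [613.7, -191.1, 37.6]
orientation: [[-0.192, 0.002, -0.981], [0.981, -0.0, -0.192], [-0.0, -1.0, -0.002]]
force: [-0.9, 2.9, 0.6]
width: 0.2
```

```bash
python3 look3.py k
```

```text
11.8 [-0.89  2.92  0.58] [ 613.72 -191.13   37.61] [ -25.   28.   85.    0.   67. -126.]
rel hinge 71.70021252433445 -11.267631392289799
lever_hinge 0.97 [ 542.4 -192.9   82. ] rel 1.3845844151440394 0.8583786640012071
lever_grip 0.65 [ 608.3 -216.2   82. ] rel 61.47279125532891 -34.83562385776747
```

View pics/kw.png

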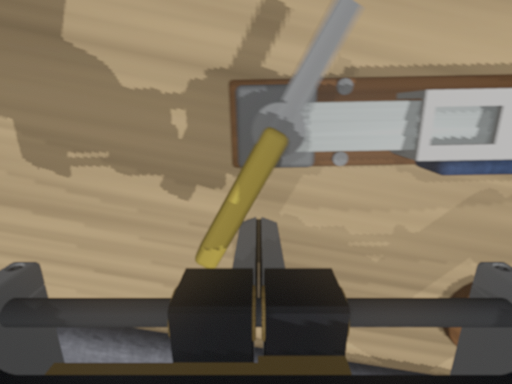

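View pics/ks.png

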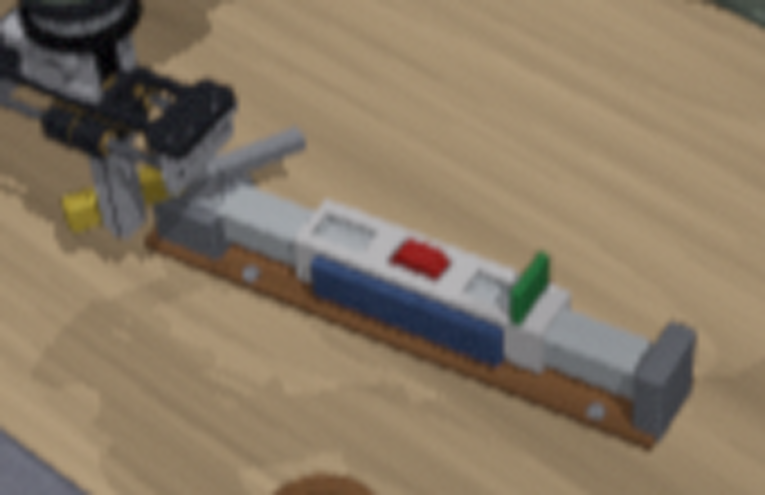

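Emit:
apply_moves(
  increments=[
    [-0.95,0,0.32,0,0,0,1],
    [-0.95,0,0.34,0,0,0,1],
    [-0.82,0,0.6,0,0,0,1],
    [-0.82,0,0.6,0,0,0,1],
    [-0.63,0,0.85,0,0,0,1],
    [-0.63,0,0.85,0,0,0,1],
    [-0.25,0,0.7,0,0,0,1],
    [-0.25,0,0.7,0,0,0,1],
    [0,0,0,0,0,0,1],
  ],
)

```text
t: 12.9
tool_pos: [574.5, -252.0, 36.5]
orientation: [[-0.191, 0.002, -0.982], [0.982, 0.0, -0.191], [-0.0, -1.0, -0.002]]
force: [2.4, 2.0, -1.6]
width: 0.2
```

```bash
python3 look3.py l
```

```text
12.9 [ 2.42  2.   -1.61] [ 574.48 -252.05   36.47] [ -32.   26.   88.    0.   66. -133.]
rel hinge 21.375465528180477 -63.40561792483596
lever_hinge 0.72 [ 542.6 -192.3   82. ] rel 1.6864772001970756 1.366156680048361
lever_grip 0.8 [ 556.7 -261.2   82. ] rel 2.108235843627492 -68.91495211362896
```

View pics/lw.png

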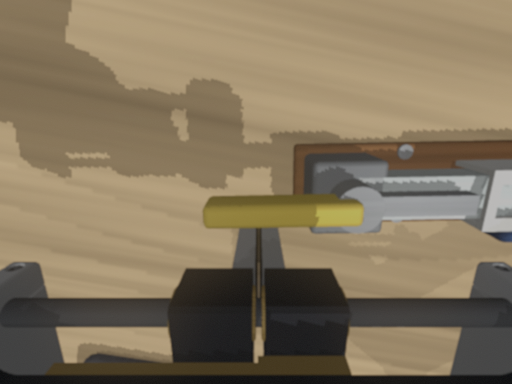

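Emit:
apply_moves(
  increments=[
    [-0.1,0,0.2,0,0,0,1],
    [0,0,0.15,0,0,0,1],
    [0,0,0,0,0,0,1],
  ],
)

```text
t: 13.4
tool_pos: [574.4, -252.1, 36.6]
orientation: [[-0.192, 0.006, -0.981], [0.981, 0.001, -0.192], [0.0, -1.0, -0.007]]
force: [9.2, 3.6, -3.2]
width: 0.6
```

Emit:
apply_moves(
  increments=[
    [0,0,0.15,0,0,0,1],
    [0,0,0.15,0,0,0,1],
    [0,0,0,0,0,0,1],
  ],
)

```text
t: 13.7
tool_pos: [574.3, -252.1, 36.7]
orientation: [[-0.192, 0.012, -0.981], [0.981, 0.002, -0.192], [-0.001, -1.0, -0.012]]
force: [15.8, 4.7, -6.4]
width: 0.7
```

Firm against the stop. Retreat sideways, then up, and look.

Emit:
apply_moves(
  increments=[
    [0,0,-1.0,0,0,0,1],
    [0,0,-3.0,0,0,0,1],
    [0,-3.0,-1.0,0,0,0,1],
    [0,-4.0,0,0,0,0,1],
    [0,-4.0,1.0,0,0,0,1],
    [2,-3.0,3.0,0,0,0,1],
    [3,0,2.0,0,0,0,1],
    [3,0,0,0,0,0,1],
    [0,0,0,0,0,0,1],
    [0,0,0,0,0,0,1],
  ],
)

```text
t: 14.7
tool_pos: [542.8, -177.7, 176.5]
orientation: [[-0.193, -0.001, -0.981], [0.981, -0.001, -0.193], [-0.001, -1.0, 0.001]]
force: [0.5, -0.6, 0.3]
width: 0.5
```

```bash
python3 look3.py m
```

```text
14.7 [ 0.52 -0.59  0.28] [ 542.8  -177.73  176.49] [ -27.   12.   89.   -0.   79. -128.]
rel hinge 4.726917227610135 15.649767073255212
lever_hinge 0.83 [ 541.3 -193.9   82. ] rel 0.09030374598047657 0.0767540512636732
lever_grip 0.86 [ 555.1 -263.6   82. ] rel 0.14515396556099117 -71.02030757683313
```

View pics/mw.png

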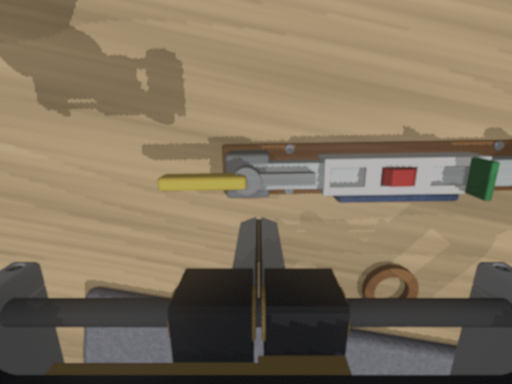

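View pics/ms.png

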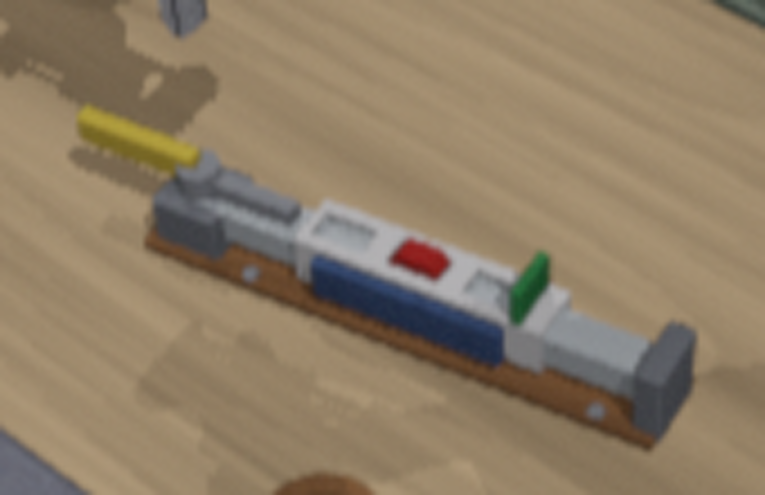

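```bash
python3 -c "
from rig import r
r.sign_off()"
```

```text
the job is handed in; nothing more can be done
```

The mat guard is one hole longer and the lever is closed; I handed the job in after about 15 s of the 43 s allowed, with the arm clear of everything.

- **Sleeve and pin:** I pressed the red pin with the shut fingers until the force was about 5 N and it looked roughly flush. I then pushed the green ledge about 60 mm until the pin sprang up in the next hole. The last wrist and scene pictures show the pin standing up in the middle hole.
- **Lever:** I pushed the yellow handle round to its closed stop. There the force rose to about 16 N with no further movement. After I backed off, the measured hinge and grip points put it at about 90°, in line with the rail, with the tail lying towards the sleeve's end.
- **Forces:** The largest force I read was about 20 N, when the sleeve began riding over the pin.
- **Other objects:** The arm stayed away from the jars, pump bottle and teether. I did not take a final picture of the turntable to confirm they had not moved.

**Disagreements:**
- The fingertips turned out to be roughly 20 mm higher than the reported TCP, so the first press stopped in the air. I found the true contact by force and pictures.
- The lever started about 15° towards closed, not at its open stop.

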